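Bolt the drill vise to the slotted base

TASK

Fit the second T-bolt that holds the drill vise: take it out of its nest, let its head down into the base's slot beside the vise's empty ear, slide it along into the ear until it is home, and turn it clockwise until the head is stopped crosswise under the slot's lips. Then tighten the wing nut clockwise until it clamps the ear snugly, by feel: never force anything, do not overtighten, leave the other things where they are and let go.

Things in the scene. Friction and masses are not known exactly. Their poses are not given: they have to be found in the camera images.
- bolt: Loose dark steel T-bolt standing head down in the nest, about 0.2 kg with its nut. Origin: centre of the head's underside; z up the 10 mm stud, x along the head. Head 34 (x) x 20 (y) x 8 mm high, two opposite corners cut away: lengthwise in the slot it can turn only clockwise (from above), until the slot's walls stop it crosswise at 86 to 100 degrees; anticlockwise it jams at about 30.
- nut (a joint): Turn of the wing nut on the bolt, rad: 0 with wings along bolt x, growing clockwise seen from above (tightening); starts between -0.3 and 0.3; it cannot come off. It goes down 2.2 mm per rad. The thread is stiff (0.08 N m): while the head is free the whole bolt turns with the nut; once the head is stopped the nut turns alone, and it stays where it is left.
- flange (a point): Centre of the underside of the nut's round flange (30 mm across, 6 mm thick), which presses on the ear; 33.5 mm above the bolt's origin at nut = 0. The play, different each time, is gone at nut = 1.1 to 1.7; then the clamping force grows about 14 N per 0.1 rad and the moment climbs from 0.1 N m to 0.3 N m at 50 N. A moment of 0.15 to 0.3 N m is snug; over 80 N is overtight.
- wing (a point): Middle of the nut's wing bar, on the bolt's axis, 23 mm above the flange's underside; x along the bar, z up. Steel bar 60 long (x) x 14 thick (y) x 30 mm high, this point at half its height; below it a hub 22 mm across and 4 mm high, then the flange. Grip it from above across the 14 mm.
- base: Grey base, fixed, 160 (x) x 360 (y) x 28 mm high, origin at the centre of its underside. Two T-slots run its whole length along y, 40 mm either side of the centre: opening 22 mm wide, lips 10.5 mm thick, below them a channel 35 mm wide, 9.5 mm high, its floor 8 mm above the bench. A head on that floor has 1.5 mm of air below the lips, and the flange (nut = 0) is 1 to 2 mm above the ear.
- slot (a point): Middle of the length of the slot to be used (the +x one), on its centre line at the level of the base's top; x across the slot, y along it, z up.
- vise: Green drill vise, fixed on the base, axes as the base's; jaws up to 48 mm above the base's top, 54 to 121 mm from the seat towards -y. Two flat ears 12 mm thick, 46 mm wide: the diagonal one at -y already holds a tightened bolt, the +y one, over the +x slot, is empty. Origin on its underside, 40 mm from the seat towards -x.
- seat (a point): Bolt axis when home in the empty ear (within 2 mm), on the ear's top, 39.5 to 40.5 mm above the bench; axes as the base's. The ear has a U 14 mm wide, open to +y; its end, 7 mm beyond this point to -y, stops the 10 mm stud 2 mm past the point. The ear ends 20 mm from here to +y: let the head down 40 to 60 mm from here to +y, where the slot is bare.
- nest: Aluminium block, fixed, 75 (x) x 50 (y) x 16 mm high, origin at the centre of its underside, with a pocket 37 (x) x 23 (y) x 10 mm deep in its middle, in which the bolt's head stands lengthwise along x.
- washer: Bystander: flat steel ring 32 mm across, 4 mm thick, lying on the bench; leave it where it is. Origin: its underside's centre.
- block: Bystander: aluminium block 70 x 45 x 22 mm with two holes; leave it where it is. Origin: its underside's centre.
- wrench: Bystander: open-ended wrench lying on the bench; leave it where it is. Origin: its underside's centre.
- oil: Bystander: white bottle, 50 mm across, 130 mm tall; leave it where it is. Origin: its underside's centre.
- bitbox: Bystander: grey open tray with dividers, 120 x 90 x 35 mm; leave it where it is. Origin: its underside's centre.
- driver: Bystander: screwdriver lying on the bench; leave it where it is. Origin: its underside's centre.
- tin: Bystander: open aluminium cup, 68 mm across, 70 mm tall; leave it where it is. Origin: its underside's centre.
- drill: Bystander: orange hand drill lying on its side, about 300 x 180 x 55 mm; leave it where it is. Origin: its underside's centre.
Not all that is in view belongs to the job. Leave any green or red look-alike of the bolt alone.

How it is judged (in metres and radians):
On the way, in this order (a step that is already met when the one before it is completed fails the run):
1. the head is down in the slot, beneath the lips (z of bolt in the frame of slot below -0.016 m and x of bolt in the frame of slot between -0.005 and 0.005 m), for 0.1 s.
2. the bolt is home in the ear with its head crosswise (all of step 1 and horizontal distance between bolt and seat below 0.005 m and angle between the x axis of bolt and the x axis of base, either way round below 0.25 rad), for 0.1 s.
At the end, for the whole second after the job is handed in: The head is beneath the slot's lips, the bolt's axis within 5 mm of the ear's seat and within 5 mm of the slot's centre line, the head crosswise within 0.25 rad, the bolt upright within 0.1 rad, and the nut clamps the ear with more than 6 N and stays so, at rest (all of step 2 and contact force between bolt and vise above 6 N and angle between bolt's own z axis and vertical below 0.1 rad and linear speed of bolt below 0.02 m/s and velocity of joint nut between -0.1 and 0.1 rad/s); the robot touches nothing.
It fails at once if bolt or nut pressed on the vise with more than 80 N (rammed or overtightened) (contact force between bolt and vise above 80 N).
It fails at once if bolt forced against the base with more than 80 N (contact force between bolt and base above 80 N).
It fails at once if another thing on the bench pushed more than 3 cm (distance of any of washer, block, wrench, oil, bitbox, driver, tin, drill from where it was at the start of the episode above 0.03 m).
It also fails if it takes over 72 s, if anything falls off the work surface, if the arm or the gripper's body presses on something with over 40 N, if the wrist force passes 120 N, or if a joint passes its speed limit or range.

ROBOT

A 6-joint arm with a two-finger parallel gripper is mounted at the origin on the work surface. World frame = base frame: x ahead of the robot, y to its left, z up, the work surface at z = 0. Lengths are in mm, angles in degrees, forces in N, time in s.
With the tool pointing down it reaches from about 300 to 875 mm from the base axis. Payload 4.2 kg.
Tool frame: the origin (TCP) lies midway between the tips of the shut fingers; the grasp point (between the pads) lies 19 mm behind it; z points along the fingers, y is the line along which they close (so a half turn about z gives the same grasp; the last joint's range is limited). The gripper opens to 85 mm and grips with 20 to 120 N. Pads are 22 mm wide; open, the fingers measure 114 mm over their backs; the gripper's body (76 mm by 85 mm) begins 54 mm behind the grasp point. The pads swing forward as they close: fully open they stand 13 mm farther back than shut.
Start: joints at [71.505, 18.312, 89.639, -0, 72.044, -1.146], TCP at [171.463, 548.855, 231.338] pointing down, gripper open.
Joint ranges: [-177.97, 177.97], [-48.28, 115.42], [12.27, 149.76], [-77.06, 257.06], [2.81, 150.46], [-146.56, 146.56]. Speed limits (degrees/s): [147.25, 147.25, 180, 180, 180, 180].

INTERFACE

Orientations are given as a 3x3 rotation matrix whose columns are the frame's x, y, z axes.
In Python, from workcell import manip gives the robot as it stands.
- The arm moves only by the tool jog_arm, never from a script. Its argument "steps" is a list of rows, each a list of 5 numbers: the shift along the tool's x, y, z in mm, then the turn about the tool's z in degrees, then the finger opening in mm, from 0 to 85.4. A call has 1 to 8 rows; each row is the pose to reach, as a shift and turn from the pose commanded when the call began, along the tool's axes at that moment; what a row does not reach only later rows make up. A row lasts 1/12 s, in which the tool goes at most 41.7 mm and 7.16 degrees, less where a joint would pass 70% of its speed; a pose out of reach is approached as far as the arm can. A call with a gripper value outside its range is refused whole. The fingers move at their own pace and stop on an object; the grip force is fixed at half the most. Time passes only in rows, so rows that repeat a pose let the fingers close. It gives the time, the measured TCP pose, the force, the opening and the grip force at its end, in the units of the state.
- manip.get_obs(): the state, without advancing time (a new reading comes with each control period).
- manip.snapshot(name): name is "scene" or "top"; returns the picture (480x640x3 uint8, red, green, blue); there is no depth.
- manip.calibration(name): a dict with "fx", "fy", "cx", "cy" (pixels), "k1" (the pictures are not rectified: a ray, as slopes to the right and down, at radius r is drawn at 1 + k1 r^2 times it, then the intrinsics apply), "xyz" and "orientation" of the camera in the world. Camera axes: x right, y up, looking along -z (the intrinsics and any distortion apply to the point x, -y, -z); pixel columns grow to the right and rows downward; lengths in mm; the calibration is good to about 2 mm. A picture is of the moment at which its call begins. calibration takes no time and is no camera call.
- manip.close_job(): hands the job in; it is judged then, once.
The state is a dict: "time": time; "qpos": joint angles; "joint_velocities": joint speeds; "joint_torque": joint torques, N m; "tcp_pos": TCP position; "orientation": TCP orientation; "force": force on the tool from outside, world axes, zero at the start; "moment": the same for the moment, N m; "opening": finger opening in mm; "gripper_force": force on a finger pad.
Only numpy, scipy, OpenCV 4.12 (cv2) and the standard library are available. Lean on these libraries where they do the work, as an engineer would, in place of code of your own. Each camera call takes 0.05 s, during which the arm holds its last target. There are 200 camera calls.

## Working session

There is one attempt and no reset: what is moved stays moved. The work goes in short steps, Python scripts to look and compute and a tool call to move; the robot and the scene stay as the last step left them, time stands still between calls to the robot, and variables do not carry over. Pictures are saved under pics/ and viewed, at most 10 in all, crops included, and the job is handed in when it is done.

Besides the shell and the picture viewer there is one more tool, called after "Request:" as name(argument=value, ...), one argument or row to a line, values as JSON. jog_arm: Moves the arm, as the interface text tells. Its arguments: {"type":"object","properties":{"steps":{"type":"array","items":{"type":"array","items":{"type":"number"}}}},"required":["steps"]}

```bash
mkdir -p pics; ls; python3 - <<'E'
from workcell import manip
import cv2
for n in("scene","top"):
    im=manip.snapshot(n); cv2.imwrite(f"pics/{n}0.png",im[:,:,::-1]); c=manip.calibration(n); print(n,c)
o=manip.get_obs(); print(o)
E
```

```text
pics
scene {'fx': 445.7213321412567, 'fy': 445.7213321412567, 'cx': 319.8881865715882, 'cy': 242.04158354059066, 'k1': -0.10676267227554688, 'xyz': array([1133.05060265,  686.68018704,  669.9024781 ]), 'orientation': array([[-0.79107346, -0.32278706,  0.51962611],
       [ 0.61165736, -0.42965075,  0.66428571],
       [ 0.00883492,  0.84333193,  0.53732039]])}
top {'fx': 473.66534619769567, 'fy': 473.66534619769567, 'cx': 321.5847460317724, 'cy': 238.36152456598822, 'k1': -0.07389564650777251, 'xyz': array([ 444.59712904,  -53.52915527, 1308.0188478 ]), 'orientation': array([[ 0.01761635,  0.99523092, -0.09594314],
       [-0.99984034,  0.01782218,  0.00128868],
       [ 0.00299245,  0.09590513,  0.99538598]])}
{'time': 0.1, 'qpos': array([ 7.15051586e+01,  1.83484781e+01,  8.96980039e+01,  6.37931048e-05,
        7.20429088e+01, -1.14531097e+00]), 'joint_velocities': array([ 0.03895293, -0.13140098, -0.18642362,  0.01896229,  0.00847823,
        0.0501349 ]), 'joint_torque': array([ 8.34488965e-04, -4.16413164e+01, -2.34705126e+01,  1.52241842e-04,
        4.88218531e-03, -1.42818169e-05]), 'tcp_pos': array([171.32934438, 548.45627547, 230.57087811]), 'orientation': array([[-9.54503261e-01,  2.98200066e-01, -4.95918353e-04],
       [ 2.98200477e-01,  9.54502115e-01, -1.47924842e-03],
       [ 3.22431419e-05, -1.55983053e-03, -9.99998783e-01]]), 'force': array([ 0.22387506, -0.52005252,  0.35418636]), 'moment': array([-0.01269337,  0.01238796,  0.01841411]), 'gripper_force': 0.0, 'opening': 85.6162968961302}
```

View pics/top0.png

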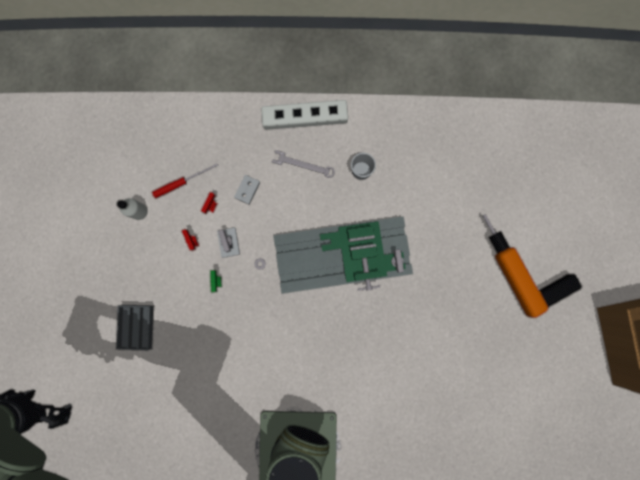

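View pics/scene0.png

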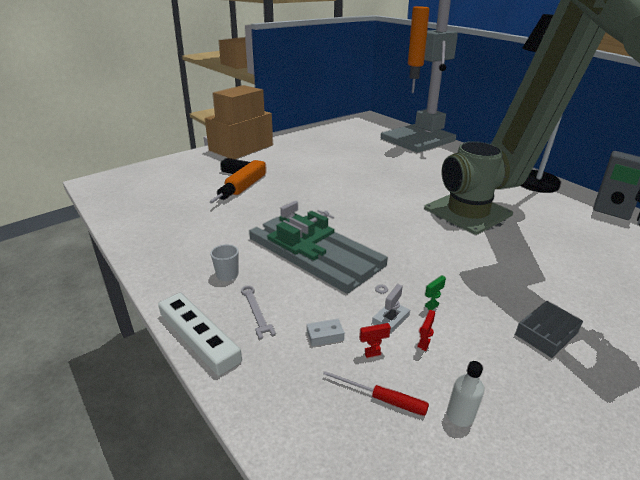

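```bash
cat > h.py <<'E'
from workcell import manip
import cv2, numpy as np
C={n:manip.calibration(n) for n in("scene","top")}
def snap(n,k=1):
    return np.mean([manip.snapshot(n).astype(float) for _ in range(k)],0)[:,:,::-1].astype(np.uint8)
def ray(n,p):
    c=C[n]; K=np.array([[c['fx'],0,c['cx']],[0,c['fy'],c['cy']],[0,0,1]])
    u=cv2.undistortPoints(np.array(p,float).reshape(-1,1,2),K,np.array([c['k1'],0,0,0.]),None,None).reshape(-1,2)
    d=np.c_[u[:,0],-u[:,1],-np.ones(len(u))]@c['orientation'].T
    return c['xyz'],d
def onz(n,p,z):
    o,d=ray(n,p); z=np.asarray(z,float)*np.ones(len(d)); return o+d*((z-o[2])/d[:,2])[:,None]
def proj(n,P):
    c=C[n]; q=(np.atleast_2d(P)-c['xyz'])@c['orientation']; s=np.c_[q[:,0],-q[:,1]]/-q[:,2:]
    s=s*(1+c['k1']*(s**2).sum(1))[:,None]; return s*c['fx']+[c['cx'],c['cy']]
def tri(p1,p2):
    (a,d),(b,e)=ray("scene",[p1]),ray("top",[p2]); d=d[0];e=e[0]
    s=np.linalg.lstsq(np.c_[d,-e],b-a,rcond=None)[0]; P,Q=a+s[0]*d,b+s[1]*e; return (P+Q)/2,np.linalg.norm(P-Q)
def crop(im,x,y,w,h,k): return cv2.resize(im[y:y+h,x:x+w],None,fx=k,fy=k,interpolation=cv2.INTER_CUBIC)
E
python3 - <<'E'
from h import *
s=snap("scene",4);t=snap("top",4);cv2.imwrite("pics/s.png",s);cv2.imwrite("pics/t.png",t)
a=crop(t,195,215,50,50,8)   # nest
b=crop(s,360,270,50,50,8)[:, :400] 
c=crop(t,265,205,160,100,2.5) ;d=crop(s,240,190,160,110,2.5)
h=min(len(c),len(d))
cv2.imwrite("pics/c1.png",np.vstack([np.hstack([a[:320],b[:320]]),np.hstack([c[:h],d[:h]])]))
E
```

```text
(no output)
```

View pics/c1.png

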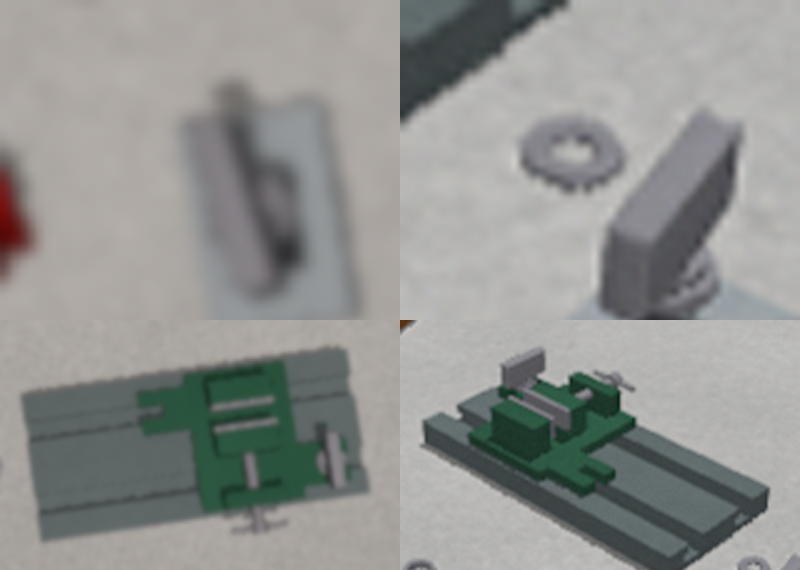

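```bash
python3 - <<'E'
from h import *
f=lambda P,o,k:(np.array(P,float)+.5)/k-.5+np.array(o)
A=f([(190,130),(222,128),(275,285),(240,290)],(195,215),8);B=f([(305,105),(342,130),(248,240),(208,222)],(360,270),8)
print("top bar",onz("top",A,77.5).round(1));print("scene bar",onz("scene",B,77.5).round(1));print(tri(B.mean(0),A.mean(0)))
T=f([(23,70),(346,28),(368,172),(42,218)],(265,205),2.5)
P=onz("top",T,28);print("base",P.round(1),P.mean(0),[np.linalg.norm(P[i]-P[i-1]).round(1) for i in range(4)])
# masks
t=cv2.imread("pics/t.png");s=cv2.imread("pics/s.png")
for n,im,r in(("top",t,(265,205,160,100)),("scene",s,(240,190,160,110))):
    x,y,w,h=r;hsv=cv2.cvtColor(im,cv2.COLOR_BGR2HSV)[y:y+h,x:x+w]
    g=((hsv[...,0]>65)&(hsv[...,0]<90)&(hsv[...,1]>110)).astype(np.uint8)
    print(n,g.sum()); 
    cv2.imwrite(f"pics/m_{n}.png",crop(np.where(g[...,None]>0,im[y:y+h,x:x+w],im[y:y+h,x:x+w]//3),0,0,w,h,2.5))
c1=crop(t,270,225,80,60,9)[:, :720]; cv2.imwrite("pics/c2.png",c1)
c2=crop(s,290,225,100,70,8); cv2.imwrite("pics/c3.png",c2)
E
```

```text
top bar [[578.2 215.9  77.5]
 [579.1 205.4  77.5]
 [527.9 186.1  77.5]
 [526.  197.5  77.5]]
scene bar [[525.4 186.3  77.5]
 [525.5 200.2  77.5]
 [578.7 217.4  77.5]
 [581.8 205.8  77.5]]
(array([552.64763531, 201.61012994,  76.45701592]), np.float64(0.5633742555495026))
base [[ 581.1   74.7   28. ]
 [ 633.7 -277.    28. ]
 [ 476.9 -301.2   28. ]
 [ 421.4   50.    28. ]] [ 528.27436975 -113.36148056   28.        ] [np.float64(161.6), np.float64(355.7), np.float64(158.7), np.float64(355.6)]
top 1989
scene 1587
```

View pics/c2.png

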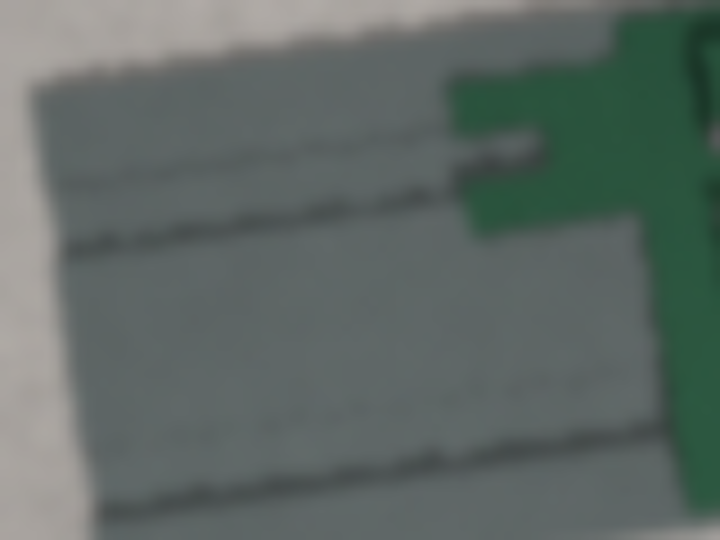

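View pics/c3.png

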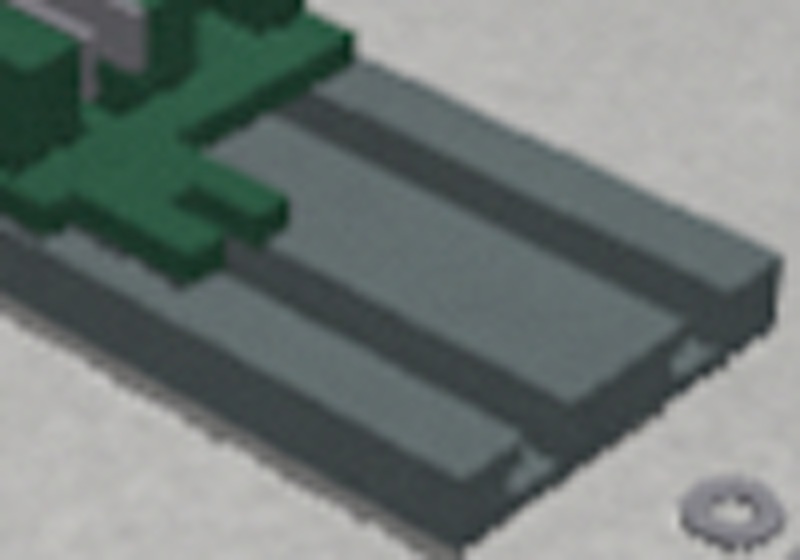

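```bash
python3 - <<'E'
from h import *
f=lambda P,o,k:(np.array(P,float)+.5)/k-.5+np.array(o)
S=lambda P,z:onz("scene",f(P,(290,225),8),z)
T=lambda P,z:onz("top",f(P,(270,225),9),z)
def show(n,P): 
    d=P[0]-P[-1]; print(n,P[:,:2].round(1).tolist(),"dir",np.degrees(np.arctan2(-d[0],d[1])).round(2) if abs(d[1])>abs(d[0]) else np.degrees(np.arctan2(d[1],d[0])).round(2))
show("S outer",S([(515,432),(285,300)],28)); show("S inner",S([(568,405),(290,257)],28))
show("S slot2 inner",S([(685,320),(300,130)],28)); show("S slot2 outer",S([(728,293),(325,105)],28))
show("S outer base",S([(462,478),(60,250)],28)); show("S far base edge",S([(780,262),(360,60)],28))
show("S end",S([(462,478),(780,262)],28))
show("T slot up",T([(60,185),(450,130)],28)); show("T slot low",T([(70,250),(450,195)],28))
show("T base +x edge",T([(30,85),(610,15)],28)); show("T end",T([(30,85),(97,495)],28))
show("T U sides+",T([(460,137),(540,125)],40));show("T U sides-",T([(465,190),(545,165)],40))
show("T ear end",T([(447,85),(480,235)],40)); show("T ear + side",T([(450,80),(610,60)],40));show("T ear - side",T([(480,235),(635,210)],40))
show("S ear tips", S([(289,208),(222,240)],40)); show("S ear tip outer",S([(222,240),(182,262)],40)); show("S U mouth",S([(265,218),(222,238)],40)); show("S U end",S([(178,193),(200,183)],40))
E
```

```text
S outer [[546.4, 69.8], [558.8, -25.1]] dir 7.4
S inner [[524.8, 69.3], [542.7, -42.8]] dir 9.06
S slot2 inner [[466.0, 58.5], [493.1, -100.2]] dir 9.69
S slot2 outer [[444.9, 56.1], [476.4, -107.5]] dir 10.88
S outer base [[573.5, 77.1], [599.0, -90.1]] dir 8.66
S far base edge [[419.4, 53.7], [448.1, -123.2]] dir 9.2
S end [[573.5, 77.1], [419.4, 53.7]] dir 8.64
T slot up [[547.4, 67.5], [566.1, -49.7]] dir 9.09
T slot low [[527.8, 64.0], [546.5, -50.1]] dir 9.29
T base +x edge [[577.5, 77.4], [601.9, -97.5]] dir 7.95
T end [[577.5, 77.4], [454.5, 54.0]] dir 10.77
T U sides+ [[562.9, -52.8], [567.0, -76.6]] dir 9.59
T U sides- [[547.1, -54.5], [555.0, -78.3]] dir 18.43
T ear end [[578.5, -48.6], [533.7, -59.3]] dir 13.38
T ear + side [[580.0, -49.5], [586.9, -97.2]] dir 8.19
T ear - side [[533.7, -59.3], [542.0, -105.4]] dir 10.2
S ear tips [[536.8, -51.1], [565.0, -49.5]] dir -176.75
S ear tip outer [[565.0, -49.5], [582.4, -47.3]] dir -172.76
S U mouth [[546.5, -51.2], [564.3, -50.4]] dir -177.47
S U end [[559.9, -79.4], [550.7, -79.8]] dir 2.68
```

```bash
cat >> h.py <<'E'
def st():
    o=manip.get_obs(); R=o['orientation']; psi=np.degrees(np.arctan2(R[1,1],R[0,1]))
    print("t %.2f tcp %s psi %.2f q1 %.1f q6 %.1f F %s M %s open %.1f g %.1f tilt %s"%(o['time'],o['tcp_pos'].round(2),psi,o['qpos'][0],o['qpos'][5],o['force'].round(2),o['moment'].round(3),o['opening'],o['gripper_force'],R[:2,2].round(4)))
    return o,psi
def goto(x,y,z,psi=None):
    o,p=st(); d=o['orientation'].T@(np.array([x,y,z])-o['tcp_pos'])
    print("shift",d.round(2),"turn",None if psi is None else round((p-psi+180)%360-180,2))
E
python3 -c "
from h import *
goto(552.6,201.6,160,109.5)"
```

```text
t 0.50 tcp [171.45 548.82 231.29] psi 72.65 q1 71.5 q6 -1.1 F [-0.23  0.59  0.12] M [-0.004  0.03   0.054] open 85.3 g 0.0 tilt [-0. -0.]
shift [-467.36 -217.76   71.28] turn -36.85
```

Request:
jog_arm(
  steps=[
    [-35,-16,0,-5,60],
    [-70,-32,0,-10,40],
    [-105,-48,0,-15,40],
    [-140,-65,0,-20,40],
    [-175,-81,0,-25,40],
    [-210,-97,0,-30,40],
    [-245,-114,0,-35,40],
    [-280,-130,0,-36.8,40],
  ],
)

```text
time: 1.17
tcp_pos: [401.0, 339.7, 231.6]
orientation: [[-0.942, -0.336, 0.0], [-0.336, 0.942, 0.0], [-0.0, 0.0, -1.0]]
force: [0.9, 0.8, 0.3]
opening: 39.7
gripper_force: 0.0
```

```bash
python3 -c "
from h import *
goto(552.6,201.6,120,109.5)"
```

```text
t 1.17 tcp [401.04 339.72 231.58] psi 109.65 q1 39.0 q6 -70.6 F [0.85 0.82 0.31] M [-0.009  0.032 -0.05 ] open 39.7 g 0.0 tilt [0.0004 0.0004]
shift [ -96.24 -181.07  111.58] turn 0.15
```

Request:
jog_arm(
  steps=[
    [-16,-30,0,0,40],
    [-32,-60,10,0,40],
    [-48,-90,30,0,40],
    [-64,-120,50,0,40],
    [-80,-150,80,0,40],
    [-96.5,-181,100,0,40],
    [-96.5,-181,112,0,40],
    [-96.5,-181,112,0,40],
  ],
)

```text
time: 1.83
tcp_pos: [550.5, 200.5, 115.8]
orientation: [[-0.944, -0.33, -0.006], [-0.33, 0.944, -0.002], [0.007, 0.0, -1.0]]
force: [-0.3, 0.0, -0.1]
opening: 39.7
gripper_force: 0.0
```

```bash
python3 - <<'E'
from h import *
goto(552.6,201.6,51,109.5)
s=snap("scene",2);t=snap("top",2);st()
cv2.imwrite("pics/c4.png",np.hstack([crop(t,195,210,50,60,8),crop(s,360,250,50,60,8)]))
E
```

```text
t 1.83 tcp [550.55 200.49 115.82] psi 109.26 q1 18.9 q6 -90.4 F [-0.27  0.01 -0.08] M [-0.025 -0.027 -0.022] open 39.7 g 0.0 tilt [-0.0063 -0.0021]
shift [-2.73  0.37 64.8 ] turn -0.24
t 2.03 tcp [551.35 203.72 120.66] psi 109.51 q1 19.1 q6 -90.4 F [ 0.74 -0.26  0.76] M [0.008 0.007 0.052] open 39.9 g 0.0 tilt [0.0019 0.001 ]
```

View pics/c4.png

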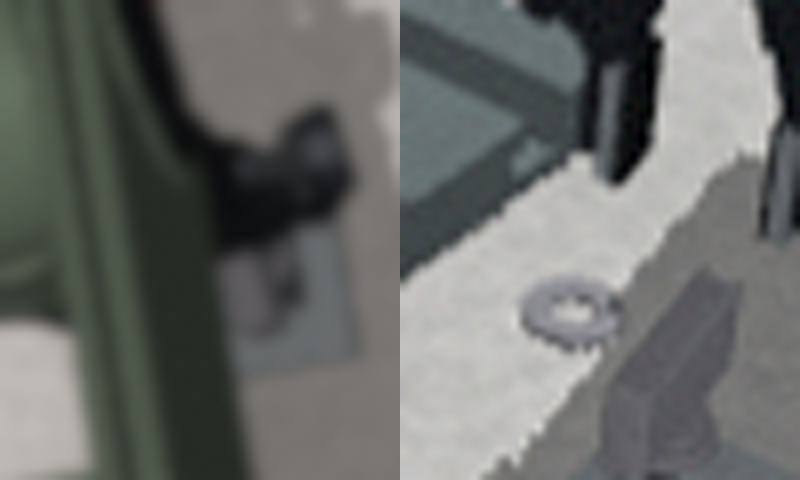

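```bash
python3 -c "
from h import *
goto(552.6,201.6,51,109.5)"
```

```text
t 2.03 tcp [551.35 203.72 120.66] psi 109.51 q1 19.1 q6 -90.4 F [ 0.74 -0.26  0.76] M [0.008 0.007 0.052] open 39.9 g 0.0 tilt [0.0019 0.001 ]
shift [-0.32 -2.44 69.66] turn 0.01
```

Request:
jog_arm(
  steps=[
    [0,0,15,0,40],
    [0,0,30,0,40],
    [0,0,30,0,40],
    [0,0,30,0,40],
    [0,0,30,0,40],
  ],
)

```text
time: 2.45
tcp_pos: [551.7, 203.6, 90.9]
orientation: [[-0.943, -0.334, 0.002], [-0.334, 0.943, 0.001], [-0.003, 0.0, -1.0]]
force: [0.1, -0.1, -0.3]
opening: 39.9
gripper_force: 0.0
```

```bash
python3 -c "
from h import *
goto(552.6,201.6,51,109.5)"
```

```text
t 2.45 tcp [551.67 203.61  90.86] psi 109.51 q1 19.1 q6 -90.4 F [ 0.08 -0.07 -0.29] M [ 0.037 -0.031 -0.037] open 39.9 g 0.0 tilt [0.0024 0.0009]
shift [-0.1  -2.21 39.86] turn 0.01
```

Request:
jog_arm(
  steps=[
    [0,-2.2,20,0,40],
    [0,-2.2,40,0,40],
    [0,-2.2,40,0,40],
    [0,-2.2,40,0,25],
    [0,-2.2,40,0,10],
    [0,-2.2,40,0,5],
    [0,-2.2,40,0,5],
    [0,-2.2,40,0,5],
  ],
)

```text
time: 3.12
tcp_pos: [553.0, 201.2, 51.0]
orientation: [[-0.943, -0.333, 0.003], [-0.333, 0.943, 0.001], [-0.003, 0.0, -1.0]]
force: [-0.8, 1.0, 6.7]
opening: 13.1
gripper_force: 62.0
```

```bash
python3 -c "
from h import *
st()"
```

```text
t 3.12 tcp [552.99 201.24  51.02] psi 109.45 q1 18.9 q6 -90.6 F [-0.77  0.96  6.67] M [0.15  0.106 0.007] open 13.1 g 62.0 tilt [0.0031 0.0014]
```

Request:
jog_arm(
  steps=[
    [0,0,-15,0,5],
    [0,0,-30,0,5],
    [0,0,-60,0,5],
    [0,0,-95,0,5],
    [0,0,-130,0,5],
    [0,0,-130,0,5],
    [0,0,-130,0,5],
  ],
)

```text
time: 3.7
tcp_pos: [553.0, 200.9, 181.6]
orientation: [[-0.943, -0.333, 0.005], [-0.333, 0.943, 0.002], [-0.005, -0.0, -1.0]]
force: [-0.5, -0.0, -3.2]
opening: 12.8
gripper_force: 61.2
```

```bash
python3 - <<'E'
from h import *
f=lambda P,o,k:(np.array(P,float)+.5)/k-.5+np.array(o)
st()
P=onz("top",f([(322,97),(357,315),(182,120),(322,97)],(195,215),8),16); 
for a,b in((1,0),(3,2)):
    d=P[a]-P[b]; print(P[a].round(1),P[b].round(1),np.degrees(np.arctan2(d[1],d[0])).round(1))
s=snap("scene",4);cv2.imwrite("pics/s2.png",s);st()
u=proj("scene",[[553,201,136]])[0];print(u)
x,y=int(u[0])-30,int(u[1])-40
t0=cv2.imread("pics/s.png"); 
print(x,y); cv2.imwrite("pics/c5.png",np.hstack([crop(s,x,y,50,75,8),crop(s,365,285,50,75,8)]))
E
```

```text
t 3.70 tcp [552.98 200.94 181.61] psi 109.45 q1 18.9 q6 -90.6 F [-0.51 -0.03 -3.25] M [-0.029 -0.015 -0.003] open 12.8 g 61.2 tilt [0.0048 0.0016]
[522.3 169.5  16. ] [597.1 184.2  16. ] -168.9
[597.1 184.2  16. ] [588.3 232.3  16. ] -79.6
t 3.90 tcp [550.78 200.23 177.37] psi 109.45 q1 18.9 q6 -90.6 F [ 0.04  0.21 -2.25] M [-0.     0.02  -0.029] open 13.1 g 61.1 tilt [-0.0038 -0.0013]
[396.47386878 268.54173736]
366 228
```

View pics/c5.png

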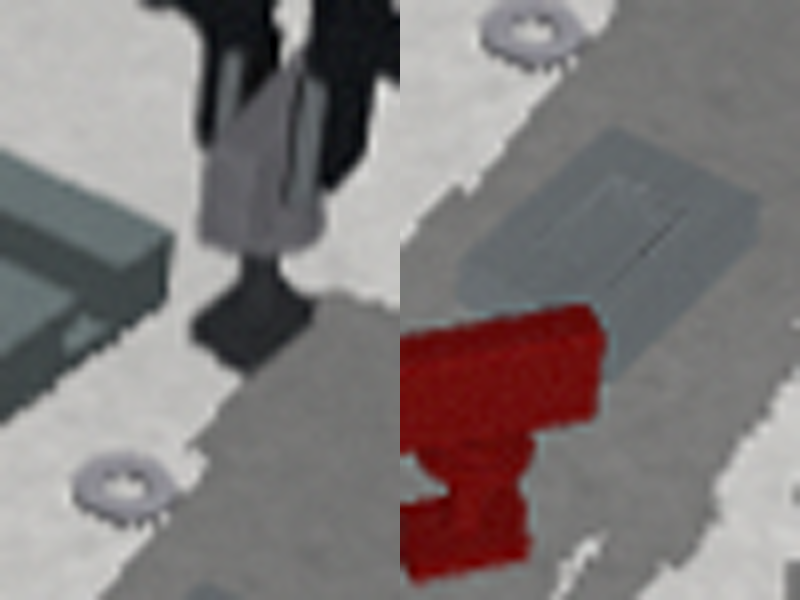

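```bash
python3 - <<'E'
from h import *
f=lambda P,o,k:(np.array(P,float)+.5)/k-.5+np.array(o)
def sh(n,P):
    d=P[1]-P[0]; print(n,P[:,:2].round(1).tolist(),np.linalg.norm(d).round(1),np.degrees(np.arctan2(d[1],d[0])).round(1))
N=lambda P,z:onz("scene",f(P,(365,285),8),z); H=lambda P,z:onz("scene",f(P,(366,228),8),z)
sh("pocket edge",N([(287,210),(208,287)],16)); sh("pocket L",N([(215,180),(135,250)],16)); sh("nest -x edge?",N([(215,127),(357,205)],16)); sh("nest L",N([(215,127),(60,262)],16))
sh("pocket back",N([(215,180),(287,210)],16))
sh("head long",H([(247,375),(315,310)],133)); sh("head short",H([(193,335),(247,375)],133))
st()
E
```

```text
pocket edge [[531.4, 209.6], [571.2, 218.4]] 40.7 12.4
pocket L [[538.3, 188.4], [576.5, 195.6]] 38.9 10.7
nest -x edge? [[521.8, 172.1], [514.4, 220.1]] 48.6 98.8
nest L [[521.8, 172.1], [596.1, 186.7]] 75.7 11.1
pocket back [[538.3, 188.4], [531.4, 209.6]] 22.3 107.9
head long [[564.6, 212.5], [529.9, 203.5]] 35.9 -165.3
head short [[563.2, 192.0], [564.6, 212.5]] 20.6 86.2
t 3.90 tcp [550.78 200.23 177.37] psi 109.45 q1 18.9 q6 -90.6 F [ 0.04  0.21 -2.25] M [-0.     0.02  -0.029] open 13.1 g 61.1 tilt [-0.0038 -0.0013]
```

Request:
jog_arm(
  steps=[
    [10,-26,0,7,5],
    [19,-53,0,14,5],
    [29,-79,0,21,5],
    [38,-105,0,28,5],
    [48,-132,0,35,5],
    [57,-158,5,42,5],
    [67,-184,15,49,5],
    [76.5,-210,25,56,5],
  ],
)

```text
time: 4.57
tcp_pos: [548.9, -24.1, 152.8]
orientation: [[-0.8, 0.6, -0.002], [0.6, 0.8, 0.0], [0.002, -0.001, -1.0]]
force: [0.6, -0.4, -1.8]
opening: 13.2
gripper_force: 61.1
```

Request:
jog_arm(
  steps=[
    [0,0,10,7,5],
    [0,0,10,14,5],
    [0,0,10,21,5],
    [0,0,10,28,5],
    [0,0,10,35,5],
    [0,0,10,38,5],
    [0,0,10,38,5],
    [0,0,10,38,5],
  ],
)

```text
time: 5.23
tcp_pos: [549.1, -22.8, 143.1]
orientation: [[-0.268, 0.963, -0.002], [0.963, 0.268, 0.0], [0.001, -0.002, -1.0]]
force: [-0.5, -0.3, -2.5]
opening: 13.6
gripper_force: 61.1
```

```bash
python3 - <<'E'
from h import *
goto(550.9,-22.9,145,15.3)
s=snap("scene",2);cv2.imwrite("pics/s3.png",s);st()
print(proj("scene",[[551,-23,100]]))
cv2.imwrite("pics/c6.png",crop(s,280,190,100,75,8))
E
```

```text
t 5.23 tcp [549.09 -22.79 143.09] psi 15.54 q1 -3.6 q6 -19.1 F [-0.45 -0.34 -2.53] M [-0.043  0.008  0.017] open 13.6 g 61.1 tilt [-0.0025  0.0002]
shift [-0.59  1.71 -1.91] turn 0.24
t 5.33 tcp [549.38 -22.77 143.54] psi 15.52 q1 -3.6 q6 -19.1 F [-0.11 -0.66 -1.18] M [-0.047 -0.009 -0.01 ] open 13.2 g 61.1 tilt [-0.0015  0.0002]
[[328.68932304 237.01719565]]
```

View pics/c6.png

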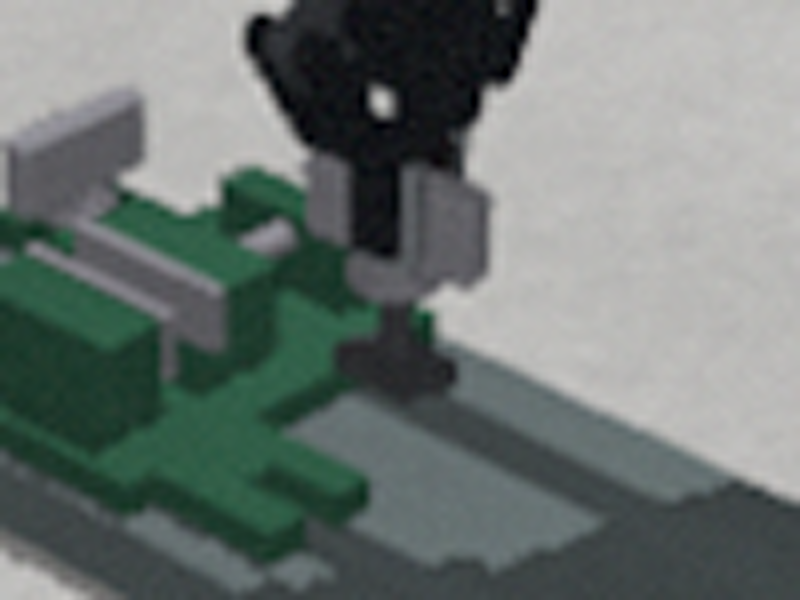

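Request:
jog_arm(
  steps=[
    [-0.6,1.7,15,0,5],
    [-0.6,1.7,35,0,5],
    [-0.6,1.7,50,0,5],
    [-0.6,1.7,60,0,5],
    [-0.6,1.7,65,0,5],
    [-0.6,1.7,65,0,5],
    [-0.6,1.7,65,0,5],
    [-0.6,1.7,65,0,5],
  ],
)

```text
time: 6.0
tcp_pos: [552.3, -23.0, 80.2]
orientation: [[-0.267, 0.964, 0.002], [0.964, 0.267, -0.0], [-0.001, 0.002, -1.0]]
force: [-0.1, 0.3, -1.9]
opening: 13.1
gripper_force: 61.1
```

```bash
python3 - <<'E'
from h import *
goto(550.9,-22.9,73,15.3)
s=snap("scene",2);cv2.imwrite("pics/s4.png",s);st()
cv2.imwrite("pics/c7.png",crop(s,290,215,80,60,10))
E
```

```text
t 6.00 tcp [552.32 -22.98  80.19] psi 15.46 q1 -3.6 q6 -19.0 F [-0.13  0.29 -1.87] M [-0.021  0.025  0.004] open 13.1 g 61.1 tilt [ 0.002 -0.   ]
shift [ 0.45 -1.36  7.18] turn 0.16
t 6.10 tcp [552.23 -22.98  80.2 ] psi 15.46 q1 -3.6 q6 -19.0 F [-0.37  0.19 -2.06] M [ 0.035 -0.046 -0.021] open 12.7 g 61.1 tilt [ 0.0019 -0.    ]
```

View pics/c7.png

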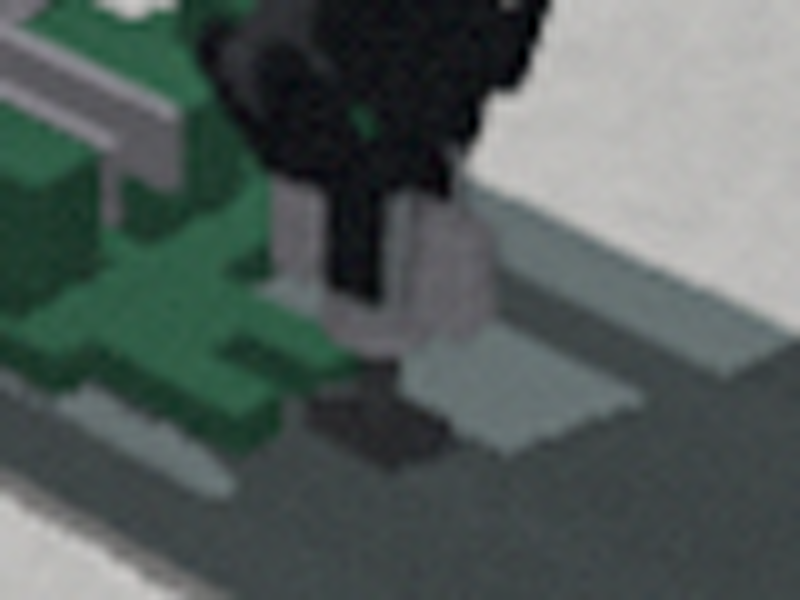

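```bash
python3 - <<'E'
from h import *
f=lambda P,o,k:(np.array(P,float)+.5)/k-.5+np.array(o)
P=onz("scene",f([(302,425),(395,468),(458,440)],(290,215),10),35.2)
print(P.round(1),np.c_[.988*P[:,0]+.153*P[:,1],-.153*P[:,0]+.988*P[:,1]].round(1))
P=onz("scene",f([(500,453),(645,400)],(290,215),10),28)
print(np.c_[.988*P[:,0]+.153*P[:,1]].round(1))
E
```

```text
[[562.5 -42.6  35.2]
 [555.6 -13.8  35.2]
 [535.4 -13.8  35.2]] [[ 549.3 -128.1]
 [ 546.9  -98.6]
 [ 526.8  -95.5]]
[[515.8]
 [471.9]]
```

Request:
jog_arm(
  steps=[
    [0.4,-1.3,3,0,5],
    [0.4,-1.3,5,0,5],
    [0.4,-1.3,5,0,5],
    [0.4,-1.3,5,0,5],
  ],
)

```text
time: 6.43
tcp_pos: [550.0, -22.9, 74.2]
orientation: [[-0.266, 0.964, -0.0], [0.964, 0.266, 0.0], [0.0, -0.0, -1.0]]
force: [0.5, -0.2, -2.1]
opening: 12.5
gripper_force: 61.1
```

Request:
jog_arm(
  steps=[
    [0,0,1,0,5],
    [0,0,2,0,5],
    [0,0,3,0,5],
    [0,0,3,0,5],
  ],
)

```text
time: 6.77
tcp_pos: [550.7, -22.9, 72.8]
orientation: [[-0.266, 0.964, 0.001], [0.964, 0.266, 0.0], [-0.0, 0.001, -1.0]]
force: [-1.9, 0.4, 7.7]
opening: 13.2
gripper_force: 62.5
```

```bash
python3 - <<'E'
from h import *
for _ in range(3): st(); snap("top")
E
```

```text
t 6.77 tcp [550.67 -22.87  72.77] psi 15.45 q1 -3.6 q6 -19.0 F [-1.94  0.36  7.72] M [ 0.003  0.546 -0.018] open 13.2 g 62.5 tilt [0.0014 0.0001]
t 6.82 tcp [550.67 -22.87  72.77] psi 15.45 q1 -3.6 q6 -19.0 F [-1.78  0.05  8.18] M [ 0.045  0.445 -0.003] open 12.9 g 62.5 tilt [0.0014 0.0001]
t 6.87 tcp [550.66 -22.86  72.77] psi 15.45 q1 -3.6 q6 -19.0 F [-1.26  0.45  7.86] M [0.026 0.57  0.019] open 13.1 g 62.5 tilt [0.0014 0.0001]
```

Request:
jog_arm(
  steps=[
    [0,0.5,0,0,5],
    [0,0.5,0,0,5],
    [0,1,0,0,5],
    [0,1,0,0,5],
  ],
)

```text
time: 7.25
tcp_pos: [550.9, -22.7, 72.7]
orientation: [[-0.267, 0.964, -0.0], [0.964, 0.267, -0.0], [-0.0, -0.0, -1.0]]
force: [-4.2, -0.6, 9.2]
opening: 12.8
gripper_force: 62.5
```

```bash
python3 -c "
from h import *
st()"
```

```text
t 7.25 tcp [550.87 -22.75  72.69] psi 15.46 q1 -3.5 q6 -19.0 F [-4.18 -0.55  9.18] M [-0.143  0.819 -0.004] open 12.8 g 62.5 tilt [-0.0003 -0.0003]
```

Request:
jog_arm(
  steps=[
    [0,0.5,0,0,5],
    [0,0.5,0,0,5],
    [0,1,0,0,5],
    [0,1,0,0,5],
  ],
)

```text
time: 7.58
tcp_pos: [551.1, -22.7, 72.6]
orientation: [[-0.267, 0.964, -0.002], [0.964, 0.267, -0.001], [-0.0, -0.002, -1.0]]
force: [-3.8, -0.8, 10.4]
opening: 12.7
gripper_force: 62.7
```

```bash
python3 -c "
from h import *
st()"
```

```text
t 7.58 tcp [551.14 -22.68  72.61] psi 15.48 q1 -3.5 q6 -19.0 F [-3.84 -0.84 10.42] M [-0.246  1.165 -0.059] open 12.7 g 62.7 tilt [-0.0019 -0.0006]
```

Request:
jog_arm(
  steps=[
    [0,0,-2,0,5],
    [0,0,-3,0,5],
    [0,0,-3,0,5],
    [0,0,-3,0,5],
  ],
)

```text
time: 7.92
tcp_pos: [552.2, -22.3, 74.1]
orientation: [[-0.266, 0.964, 0.0], [0.964, 0.266, 0.0], [0.0, 0.0, -1.0]]
force: [0.2, 0.0, -1.3]
opening: 12.7
gripper_force: 61.1
```

```bash
python3 -c "
from h import *
st();snap('top');st()"
```

```text
t 7.92 tcp [552.24 -22.31  74.1 ] psi 15.45 q1 -3.5 q6 -19.0 F [ 0.2   0.03 -1.28] M [0.024 0.    0.018] open 12.7 g 61.1 tilt [0.0001 0.0002]
t 7.97 tcp [552.15 -22.3   74.01] psi 15.45 q1 -3.5 q6 -19.0 F [-0.1  -1.01 -1.23] M [-0.     0.052  0.002] open 12.8 g 61.1 tilt [-0.0002  0.0002]
```

Request:
jog_arm(
  steps=[
    [0,0,1,0,5],
    [0,0,2,0,5],
    [0,0,3,0,5],
    [0,0,3,0,5],
    [0,0,3,0,5],
  ],
)

```text
time: 8.38
tcp_pos: [552.1, -22.4, 71.1]
orientation: [[-0.266, 0.964, -0.0], [0.964, 0.266, 0.0], [0.0, -0.0, -1.0]]
force: [-0.9, 0.2, -1.7]
opening: 13.0
gripper_force: 61.1
```

```bash
python3 -c "
from h import *
st()"
```

```text
t 8.38 tcp [552.05 -22.36  71.12] psi 15.45 q1 -3.5 q6 -19.0 F [-0.88  0.19 -1.66] M [ 0.003 -0.     0.01 ] open 13.0 g 61.1 tilt [-0.0003  0.0002]
```

Request:
jog_arm(
  steps=[
    [0,0,1,0,5],
    [0,0,2,0,5],
    [0,0,3,0,5],
    [0,0,4,0,5],
    [0,0,4,0,5],
  ],
)

```text
time: 8.8
tcp_pos: [552.0, -22.4, 67.0]
orientation: [[-0.266, 0.964, -0.0], [0.964, 0.266, 0.0], [0.0, -0.0, -1.0]]
force: [1.1, -0.4, -2.8]
opening: 13.1
gripper_force: 61.1
```

Request:
jog_arm(
  steps=[
    [0,0,2,0,5],
    [0,0,4,0,5],
    [0,0,6,0,5],
    [0,0,8,0,5],
    [0,0,10,0,5],
    [0,0,11,0,5],
    [0,0,11,0,5],
  ],
)

```text
time: 9.38
tcp_pos: [552.0, -22.4, 56.0]
orientation: [[-0.266, 0.964, -0.0], [0.964, 0.266, 0.0], [0.0, -0.0, -1.0]]
force: [1.3, 0.7, -0.9]
opening: 12.8
gripper_force: 61.1
```

```bash
python3 -c "
from h import *
st()"
```

```text
t 9.38 tcp [552.02 -22.38  55.98] psi 15.45 q1 -3.5 q6 -19.0 F [ 1.3   0.75 -0.89] M [ 0.021 -0.041 -0.004] open 12.8 g 61.1 tilt [-0.0004  0.0001]
```

Request:
jog_arm(
  steps=[
    [0,0,1,0,5],
    [0,0,2,0,5],
    [0,0,2,0,5],
  ],
)

```text
time: 9.63
tcp_pos: [552.0, -22.4, 54.1]
orientation: [[-0.266, 0.964, -0.0], [0.964, 0.266, 0.0], [0.0, -0.0, -1.0]]
force: [-0.3, -0.8, -2.1]
opening: 13.0
gripper_force: 61.1
```

Request:
jog_arm(
  steps=[
    [0,0,0.5,0,5],
    [0,0,1,0,5],
    [0,0,1,0,5],
  ],
)

```text
time: 9.88
tcp_pos: [552.1, -22.4, 53.3]
orientation: [[-0.266, 0.964, -0.0], [0.964, 0.266, 0.0], [0.0, -0.0, -1.0]]
force: [0.2, -0.2, -2.1]
opening: 12.9
gripper_force: 61.1
```

```bash
python3 -c "
from h import *
goto(552.0+.153*50,-22.4-.988*50,53,15.3)"
```

```text
t 9.88 tcp [552.08 -22.37  53.25] psi 15.45 q1 -3.5 q6 -19.0 F [ 0.21 -0.17 -2.1 ] M [ 0.056  0.034 -0.027] open 12.9 g 61.1 tilt [-0.0001  0.0001]
shift [-49.66  -5.87   0.25] turn 0.15
```

Request:
jog_arm(
  steps=[
    [-4,-0.5,0.2,0,5],
    [-8,-1,0.2,0,5],
    [-12,-1.4,0.2,0,5],
    [-16,-1.9,0.2,0,5],
    [-20,-2.4,0.2,0,5],
    [-20,-2.4,0.2,0,5],
  ],
)

```text
time: 10.38
tcp_pos: [555.4, -43.3, 53.1]
orientation: [[-0.266, 0.964, 0.0], [0.964, 0.266, -0.0], [-0.0, 0.0, -1.0]]
force: [-0.5, -1.1, 0.2]
opening: 13.2
gripper_force: 61.2
```

```bash
python3 -c "
from h import *
st()"
```

```text
t 10.38 tcp [555.4  -43.26  53.13] psi 15.41 q1 -5.6 q6 -21.0 F [-0.53 -1.07  0.18] M [-0.109 -0.014  0.032] open 13.2 g 61.2 tilt [ 0.0004 -0.0003]
```

Request:
jog_arm(
  steps=[
    [-3,-0.3,0,0,5],
    [-6,-0.7,0,0,5],
    [-9,-1,0,0,5],
    [-12,-1.4,0,0,5],
    [-15,-1.8,0,0,5],
    [-18,-2.1,0,0,5],
    [-18,-2.1,0,0,5],
  ],
)

```text
time: 10.97
tcp_pos: [558.1, -60.8, 53.1]
orientation: [[-0.266, 0.964, 0.0], [0.964, 0.266, -0.0], [-0.0, 0.0, -1.0]]
force: [0.3, 0.1, -1.0]
opening: 12.7
gripper_force: 61.4
```

```bash
python3 -c "
from h import *
st()"
```

```text
t 10.97 tcp [558.07 -60.84  53.13] psi 15.44 q1 -7.4 q6 -22.8 F [ 0.27  0.06 -0.99] M [-0.148 -0.084  0.024] open 12.7 g 61.4 tilt [ 0.0003 -0.0003]
```

Request:
jog_arm(
  steps=[
    [-2,-0.2,0,0,5],
    [-4,-0.5,0,0,5],
    [-6,-0.7,0,0,5],
    [-8,-0.9,0,0,5],
    [-8,-0.9,0,0,5],
  ],
)

```text
time: 11.38
tcp_pos: [559.3, -68.5, 53.1]
orientation: [[-0.266, 0.964, 0.0], [0.964, 0.266, -0.0], [-0.0, 0.0, -1.0]]
force: [0.3, 0.5, 0.4]
opening: 12.9
gripper_force: 61.5
```

Request:
jog_arm(
  steps=[
    [-1,-0.1,0,0,5],
    [-2,-0.2,0,0,5],
    [-2,-0.2,0,0,5],
  ],
)

```text
time: 11.63
tcp_pos: [559.6, -70.2, 53.1]
orientation: [[-0.266, 0.964, 0.0], [0.964, 0.266, 0.0], [0.0, 0.0, -1.0]]
force: [-1.5, 1.4, 1.0]
opening: 12.8
gripper_force: 61.5
```

Request:
jog_arm(
  steps=[
    [-1,-0.1,0,0,5],
    [-1,-0.1,0,0,5],
  ],
)

```text
time: 11.8
tcp_pos: [559.6, -70.4, 53.2]
orientation: [[-0.266, 0.964, -0.0], [0.964, 0.266, 0.001], [0.001, 0.0, -1.0]]
force: [0.3, 5.1, 1.9]
opening: 13.3
gripper_force: 61.7
```

Request:
jog_arm(
  steps=[
    [-1,-0.1,0,0,5],
    [-1,-0.1,0,0,5],
  ],
)

```text
time: 11.97
tcp_pos: [559.6, -70.6, 53.2]
orientation: [[-0.265, 0.964, -0.001], [0.964, 0.265, 0.003], [0.003, 0.0, -1.0]]
force: [-0.9, 7.5, 2.5]
opening: 12.5
gripper_force: 61.8
```

```bash
python3 -c "
from h import *
st()"
```

```text
t 11.97 tcp [559.62 -70.63  53.2 ] psi 15.39 q1 -8.4 q6 -24.0 F [-0.86  7.47  2.47] M [1.44  0.147 0.04 ] open 12.5 g 61.8 tilt [-0.0005  0.0028]
```

Request:
jog_arm(
  steps=[
    [2,0.2,0,0,5],
    [3.5,0.3,0,0,5],
    [3.5,0.3,0,0,5],
    [3.5,0.3,0,0,5],
  ],
)

```text
time: 12.3
tcp_pos: [559.4, -69.1, 53.1]
orientation: [[-0.267, 0.964, 0.0], [0.964, 0.267, -0.001], [-0.001, 0.0, -1.0]]
force: [0.1, -0.7, 0.4]
opening: 12.8
gripper_force: 61.4
```

```bash
python3 -c "
from h import *
st()"
```

```text
t 12.30 tcp [559.42 -69.13  53.1 ] psi 15.47 q1 -8.2 q6 -23.6 F [ 0.11 -0.74  0.43] M [-0.142 -0.083  0.003] open 12.8 g 61.4 tilt [ 0.0005 -0.0008]
```

Request:
jog_arm(
  steps=[
    [0,0.2,0,7,5],
    [0,0.4,0,14,5],
    [-0.1,0.5,0,21,5],
    [-0.2,0.7,0,28,5],
    [-0.3,0.9,0,35,5],
    [-0.4,1,0,42,5],
    [-0.4,1,0,42,5],
  ],
)

```text
time: 12.88
tcp_pos: [561.5, -69.2, 53.2]
orientation: [[0.449, 0.894, 0.003], [0.894, -0.449, -0.0], [0.001, 0.003, -1.0]]
force: [1.7, 0.3, -1.0]
opening: 13.0
gripper_force: 61.1
```

```bash
python3 -c "
from h import *
st()"
```

```text
t 12.88 tcp [561.52 -69.25  53.24] psi -26.67 q1 -8.2 q6 18.5 F [ 1.66  0.32 -0.97] M [-0.063 -0.503  0.021] open 13.0 g 61.1 tilt [ 0.0028 -0.0005]
```

Request:
jog_arm(
  steps=[
    [0,0.2,0,7,5],
    [0,0.4,0,14,5],
    [-0.1,0.5,0,21,5],
    [-0.2,0.7,0,28,5],
    [-0.3,0.9,0,35,5],
    [-0.4,1,0,42,5],
    [-0.4,1,0,42,5],
    [-0.4,1,0,42,5],
  ],
)

```text
time: 13.55
tcp_pos: [563.0, -70.1, 53.5]
orientation: [[0.929, 0.371, 0.005], [0.371, -0.929, -0.001], [0.004, 0.002, -1.0]]
force: [4.9, -1.6, -2.1]
opening: 13.0
gripper_force: 61.0
```

```bash
python3 -c "
from h import *
st()"
```

```text
t 13.55 tcp [563.   -70.07  53.5 ] psi -68.24 q1 -8.3 q6 60.0 F [ 4.87 -1.6  -2.14] M [-0.34  -1.167  0.068] open 13.0 g 61.0 tilt [ 0.0045 -0.0008]
```

Request:
jog_arm(
  steps=[
    [1.4,0.5,0,0,5],
    [1.4,0.5,0,4,5],
    [1.4,0.5,0,8,5],
    [1.4,0.5,0,8,5],
  ],
)

```text
time: 13.88
tcp_pos: [563.8, -69.9, 53.4]
orientation: [[0.972, 0.235, 0.003], [0.235, -0.972, -0.001], [0.003, 0.001, -1.0]]
force: [5.1, -1.5, -1.6]
opening: 12.9
gripper_force: 61.1
```

```bash
python3 -c "
from h import *
st()"
```

```text
t 13.88 tcp [563.8  -69.92  53.36] psi -76.42 q1 -8.2 q6 68.2 F [ 5.12 -1.53 -1.62] M [-0.333 -1.076  0.079] open 12.9 g 61.1 tilt [ 0.0029 -0.0007]
```

Request:
jog_arm(
  steps=[
    [0,0,0.1,4,5],
    [0,0,0.2,8,5],
    [0,0,0.4,12,5],
    [0,0,0.4,12,5],
  ],
)

```text
time: 14.22
tcp_pos: [563.7, -69.9, 52.9]
orientation: [[1.0, 0.028, 0.003], [0.028, -1.0, -0.001], [0.003, 0.001, -1.0]]
force: [4.5, -1.7, -1.0]
opening: 12.9
gripper_force: 61.1
```

```bash
python3 -c "
from h import *
st()"
```

```text
t 14.22 tcp [563.68 -69.93  52.93] psi -88.42 q1 -8.2 q6 80.2 F [ 4.49 -1.7  -0.99] M [-0.369 -1.047  0.106] open 12.9 g 61.1 tilt [ 0.0027 -0.0007]
```

Request:
jog_arm(
  steps=[
    [1.3,0,0,0,5],
    [1.3,0,0,0,5],
    [1.3,0,0,0,5],
  ],
)

```text
time: 14.47
tcp_pos: [563.9, -69.6, 52.7]
orientation: [[1.0, 0.027, 0.0], [0.027, -1.0, -0.0], [0.0, 0.0, -1.0]]
force: [2.5, -1.4, -0.2]
opening: 12.6
gripper_force: 61.2
```

```bash
python3 -c "
from h import *
st()"
```

```text
t 14.47 tcp [563.9  -69.58  52.71] psi -88.44 q1 -8.2 q6 80.3 F [ 2.54 -1.44 -0.18] M [-0.317 -0.683  0.033] open 12.6 g 61.2 tilt [ 0.0001 -0.0001]
```

Request:
jog_arm(
  steps=[
    [0,0,0,0,15],
    [0,0,0,0,25],
    [0,0,0,0,36],
    [0,0,0,0,36],
    [0,0,-20,0,36],
    [0,0,-45,0,36],
    [0,0,-45,-7,36],
    [0,0,-45,-14,36],
  ],
)

```text
time: 15.13
tcp_pos: [564.3, -69.5, 99.3]
orientation: [[0.962, 0.272, 0.002], [0.272, -0.962, -0.0], [0.002, 0.001, -1.0]]
force: [0.4, 0.2, 0.8]
opening: 35.5
gripper_force: 0.0
```

Request:
jog_arm(
  steps=[
    [0,0,0,-7,36],
    [0,0,0,-14,36],
    [0,0,0,-21,36],
    [0,0,0,-28,36],
    [0,0,0,-35,36],
    [0,0,0,-42,36],
    [0,0,0,-49,36],
    [0,0,0,-56,36],
  ],
)

```text
time: 15.8
tcp_pos: [563.2, -69.3, 97.5]
orientation: [[0.312, 0.95, -0.001], [0.95, -0.312, 0.0], [0.0, -0.001, -1.0]]
force: [-0.3, -0.1, -0.7]
opening: 36.0
gripper_force: 0.0
```

Request:
jog_arm(
  steps=[
    [0,0,0,-7,36],
    [0,0,0,-14,36],
    [0,0,0,-21,36],
    [0,0,0,-28,36],
    [0,0,0,-35,36],
    [0,0,0,-42,36],
    [0,0,0,-49,36],
    [0,0,0,-56,36],
  ],
)

```text
time: 16.47
tcp_pos: [563.2, -69.3, 97.5]
orientation: [[-0.613, 0.79, -0.001], [0.79, 0.613, 0.0], [0.001, -0.001, -1.0]]
force: [-0.3, 0.5, 0.8]
opening: 35.9
gripper_force: 0.0
```

Request:
jog_arm(
  steps=[
    [0,0,0,-7,36],
    [0,0,0,-14,36],
    [0,0,0,-21,36],
    [0,0,0,-28,36],
    [0,0,0,-35,36],
    [0,0,0,-42,36],
    [0,0,0,-49,36],
    [0,0,0,-54,36],
  ],
)

```text
time: 17.13
tcp_pos: [563.2, -69.3, 97.5]
orientation: [[-1.0, -0.031, -0.001], [-0.031, 1.0, 0.0], [0.001, 0.0, -1.0]]
force: [0.4, 0.1, -0.6]
opening: 35.8
gripper_force: 0.0
```

```bash
python3 - <<'E'
from h import *
s=snap("scene",3);cv2.imwrite("pics/s5.png",s);st()
print(proj("scene",[[560,-70,79.5]]))
cv2.imwrite("pics/c8.png",crop(s,280,205,80,60,10))
E
```

```text
t 17.28 tcp [563.34 -69.36  97.57] psi 91.33 q1 -8.2 q6 -99.5 F [ 0.04  0.1  -0.32] M [ 0.009  0.024 -0.031] open 36.0 g 0.0 tilt [-0.0009  0.0003]
[[314.01803249 237.18584909]]
```

View pics/c8.png

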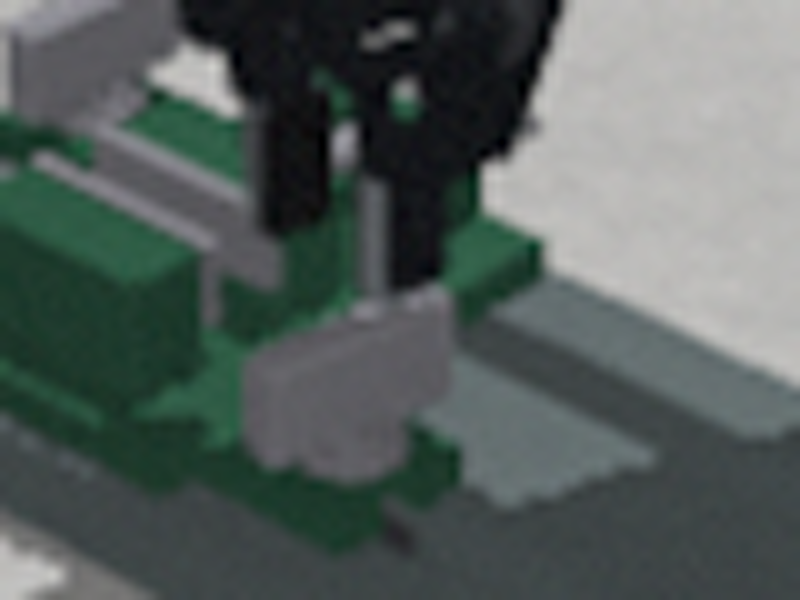

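```bash
python3 - <<'E'
from h import *
f=lambda P,o,k:(np.array(P,float)+.5)/k-.5+np.array(o)
P=onz("scene",f([(275,378),(450,315),(250,360)],(280,205),10),79)
print(P.round(1),(P[0]+P[1])[:2]/2,np.linalg.norm(P[0]-P[1]))
st()
E
```

```text
[[587.8 -61.7  79. ]
 [535.  -59.   79. ]
 [587.8 -72.1  79. ]] [561.38901062 -60.37862685] 52.81701711983606
t 17.28 tcp [563.34 -69.36  97.57] psi 91.33 q1 -8.2 q6 -99.5 F [ 0.04  0.1  -0.32] M [ 0.009  0.024 -0.031] open 36.0 g 0.0 tilt [-0.0009  0.0003]
```

Request:
jog_arm(
  steps=[
    [2.5,0,15,0.2,36],
    [2.5,0,30,0.2,36],
    [2.5,0,40,0.2,36],
    [2.5,0,44.5,0.2,36],
    [2.5,0,44.5,0.2,25],
    [2.5,0,44.5,0.2,5],
    [2.5,0,44.5,0.2,5],
    [2.5,0,44.5,0.2,5],
  ],
)

```text
time: 17.95
tcp_pos: [561.6, -69.6, 53.6]
orientation: [[-1.0, -0.022, 0.001], [-0.022, 1.0, -0.0], [-0.001, -0.0, -1.0]]
force: [-0.4, 0.2, -2.5]
opening: 12.7
gripper_force: 61.4
```

```bash
python3 -c "
from h import *
st();snap('top');st()"
```

```text
t 17.95 tcp [561.61 -69.6   53.65] psi 91.24 q1 -8.2 q6 -99.5 F [-0.41  0.17 -2.54] M [ 0.026  0.025 -0.063] open 12.7 g 61.4 tilt [ 0.0009 -0.    ]
t 18.00 tcp [561.52 -69.58  53.59] psi 91.24 q1 -8.2 q6 -99.5 F [-0.04 -0.19 -1.99] M [ 0.021  0.004 -0.029] open 12.8 g 61.4 tilt [0.0007 0.    ]
```

Request:
jog_arm(
  steps=[
    [0,0,0.1,6,5],
    [0,0,0.2,12,5],
    [0,0,0.4,18,5],
    [0,0,0.5,24,5],
    [0,0,0.7,30,5],
    [0,0,0.8,36,5],
    [0,0,0.8,40,5],
    [0,0,0.8,40,5],
  ],
)

```text
time: 18.67
tcp_pos: [561.5, -69.8, 52.5]
orientation: [[-0.779, 0.627, 0.001], [0.627, 0.779, -0.0], [-0.001, 0.0, -1.0]]
force: [1.2, -1.1, -2.6]
opening: 12.7
gripper_force: 61.3
```

```bash
python3 -c "
from h import *
for _ in range(4): st();snap('top')"
```

```text
t 18.67 tcp [561.47 -69.8   52.48] psi 51.20 q1 -8.2 q6 -59.4 F [ 1.23 -1.11 -2.61] M [-0.198 -0.146  0.02 ] open 12.7 g 61.3 tilt [ 0.0006 -0.0004]
t 18.72 tcp [561.49 -69.76  52.48] psi 51.34 q1 -8.2 q6 -59.6 F [ 1.   -1.62 -2.98] M [-0.195 -0.162  0.027] open 13.2 g 61.3 tilt [ 0.0006 -0.0003]
t 18.77 tcp [561.44 -69.73  52.46] psi 51.36 q1 -8.2 q6 -59.6 F [ 0.83 -1.07 -2.67] M [-0.205 -0.158 -0.016] open 12.9 g 61.3 tilt [ 0.0005 -0.0002]
t 18.82 tcp [561.44 -69.73  52.49] psi 51.34 q1 -8.2 q6 -59.6 F [-0.06 -0.86 -3.36] M [-0.282 -0.122  0.027] open 12.7 g 61.3 tilt [ 0.0005 -0.0002]
```

Request:
jog_arm(
  steps=[
    [0,0,0.1,3,5],
    [0,0,0.2,6,5],
    [0,0,0.3,9,5],
  ],
)

```text
time: 19.12
tcp_pos: [561.4, -69.7, 52.4]
orientation: [[-0.672, 0.741, 0.0], [0.741, 0.672, -0.0], [-0.001, 0.0, -1.0]]
force: [-0.3, -0.8, -0.6]
opening: 12.9
gripper_force: 61.7
```

```bash
python3 -c "
from h import *
st()"
```

```text
t 19.12 tcp [561.41 -69.7   52.45] psi 42.20 q1 -8.2 q6 -50.4 F [-0.29 -0.77 -0.65] M [-0.188  0.014  0.171] open 12.9 g 61.7 tilt [ 0.0004 -0.0003]
```

Request:
jog_arm(
  steps=[
    [0,0,0.1,3,5],
    [0,0,0.2,6,5],
  ],
)

```text
time: 19.28
tcp_pos: [561.4, -69.7, 52.4]
orientation: [[-0.591, 0.807, 0.0], [0.807, 0.591, -0.0], [-0.001, 0.0, -1.0]]
force: [-0.7, -0.8, 1.6]
opening: 12.7
gripper_force: 61.9
```

```bash
python3 -c "
from h import *
st()"
```

```text
t 19.28 tcp [561.38 -69.7   52.43] psi 36.20 q1 -8.2 q6 -44.4 F [-0.65 -0.77  1.6 ] M [-0.177  0.121  0.193] open 12.7 g 61.9 tilt [ 0.0004 -0.0004]
```

Request:
jog_arm(
  steps=[
    [0,0,-0.4,0,5],
    [0,0,-0.4,0,5],
  ],
)

```text
time: 19.45
tcp_pos: [561.3, -69.7, 52.4]
orientation: [[-0.593, 0.805, 0.0], [0.805, 0.593, -0.0], [-0.0, 0.0, -1.0]]
force: [0.4, -1.6, -0.8]
opening: 12.8
gripper_force: 61.5
```

```bash
python3 -c "
from h import *
st();snap('top');st()"
```

```text
t 19.45 tcp [561.33 -69.69  52.44] psi 36.35 q1 -8.2 q6 -44.6 F [ 0.41 -1.61 -0.84] M [-0.274 -0.017 -0.01 ] open 12.8 g 61.5 tilt [ 0.0002 -0.0001]
t 19.50 tcp [561.35 -69.69  52.44] psi 36.34 q1 -8.2 q6 -44.6 F [-0.25 -1.53 -1.64] M [-0.263 -0.03   0.016] open 13.1 g 61.6 tilt [ 0.0002 -0.0001]
```

Request:
jog_arm(
  steps=[
    [0,0,0,3,5],
  ],
)

```text
time: 19.58
tcp_pos: [561.3, -69.7, 52.4]
orientation: [[-0.549, 0.836, 0.0], [0.836, 0.549, -0.0], [-0.0, 0.0, -1.0]]
force: [-0.3, -1.7, -1.3]
opening: 13.0
gripper_force: 61.6
```

```bash
python3 -c "
from h import *
st();snap('top');st();snap('top');st()"
```

```text
t 19.58 tcp [561.32 -69.67  52.43] psi 33.31 q1 -8.2 q6 -41.5 F [-0.29 -1.7  -1.25] M [-0.285  0.034  0.104] open 13.0 g 61.6 tilt [ 0.0001 -0.0002]
t 19.63 tcp [561.32 -69.65  52.46] psi 33.12 q1 -8.2 q6 -41.4 F [-0.88 -2.45 -1.52] M [-0.316 -0.025  0.039] open 12.9 g 61.6 tilt [ 0.0001 -0.0002]
t 19.68 tcp [561.32 -69.65  52.45] psi 33.32 q1 -8.2 q6 -41.5 F [ 0.22 -1.48 -0.36] M [-0.291  0.015  0.051] open 13.1 g 61.6 tilt [ 0.0002 -0.0001]
```

Request:
jog_arm(
  steps=[
    [0,0,0,3,5],
    [0,0,0,6,5],
  ],
)

```text
time: 19.85
tcp_pos: [561.3, -69.6, 52.4]
orientation: [[-0.458, 0.889, -0.0], [0.889, 0.458, -0.0], [-0.0, -0.0, -1.0]]
force: [-0.1, -1.1, -0.4]
opening: 13.2
gripper_force: 61.7
```

```bash
python3 -c "
from h import *
st()"
```

```text
t 19.85 tcp [561.26 -69.63  52.43] psi 27.26 q1 -8.2 q6 -35.5 F [-0.05 -1.13 -0.41] M [-0.291  0.058  0.167] open 13.2 g 61.7 tilt [-0.     -0.0001]
```

Request:
jog_arm(
  steps=[
    [0,0,0,3,5],
    [0,0,0,6,5],
  ],
)

```text
time: 20.02
tcp_pos: [561.2, -69.6, 52.5]
orientation: [[-0.363, 0.932, -0.0], [0.932, 0.363, -0.0], [-0.0, -0.0, -1.0]]
force: [-0.2, -1.5, -0.1]
opening: 12.8
gripper_force: 61.7
```

```bash
python3 -c "
from h import *
st()"
```

```text
t 20.02 tcp [561.19 -69.6   52.46] psi 21.26 q1 -8.2 q6 -29.5 F [-0.23 -1.51 -0.13] M [-0.236  0.043  0.18 ] open 12.8 g 61.7 tilt [-0.0001 -0.0001]
```

Request:
jog_arm(
  steps=[
    [0,0,0,3,5],
    [0,0,0,6,5],
  ],
)

```text
time: 20.18
tcp_pos: [561.1, -69.6, 52.4]
orientation: [[-0.263, 0.965, -0.0], [0.965, 0.263, -0.0], [-0.0, -0.0, -1.0]]
force: [-0.6, -1.2, -0.7]
opening: 13.1
gripper_force: 61.8
```

```bash
python3 -c "
from h import *
st();snap('top');st()"
```

```text
t 20.18 tcp [561.09 -69.6   52.42] psi 15.27 q1 -8.2 q6 -23.5 F [-0.57 -1.18 -0.71] M [-0.281  0.077  0.291] open 13.1 g 61.8 tilt [-0.0004 -0.0001]
t 20.23 tcp [561.11 -69.6   52.43] psi 15.17 q1 -8.2 q6 -23.4 F [-2.08 -1.4   0.12] M [-0.307  0.119  0.132] open 12.9 g 61.7 tilt [-0.0003 -0.0001]
```

Request:
jog_arm(
  steps=[
    [0,0,0,0.7,5],
    [0,0,0,1.4,5],
  ],
)

```text
time: 20.4
tcp_pos: [561.1, -69.6, 52.4]
orientation: [[-0.241, 0.971, -0.0], [0.971, 0.241, -0.0], [-0.0, -0.0, -1.0]]
force: [-0.8, -2.1, -0.6]
opening: 12.8
gripper_force: 61.9
```

```bash
python3 -c "
from h import *
for _ in range(4): st();snap('top')"
```

```text
t 20.40 tcp [561.12 -69.62  52.45] psi 13.94 q1 -8.2 q6 -22.2 F [-0.81 -2.11 -0.61] M [-0.307  0.144  0.292] open 12.8 g 61.9 tilt [-0.0003 -0.0001]
t 20.45 tcp [561.11 -69.6   52.42] psi 13.89 q1 -8.2 q6 -22.1 F [-1.81 -0.91  0.28] M [-0.316  0.217  0.256] open 12.8 g 61.9 tilt [-0.0003 -0.0001]
t 20.50 tcp [561.09 -69.6   52.42] psi 13.92 q1 -8.2 q6 -22.1 F [-1.72 -2.09  1.17] M [-0.361  0.321  0.203] open 12.4 g 61.9 tilt [-0.0003 -0.0001]
t 20.55 tcp [561.09 -69.62  52.4 ] psi 13.91 q1 -8.2 q6 -22.1 F [-1.28 -2.27  1.6 ] M [-0.304  0.244  0.213] open 12.5 g 61.9 tilt [-0.0004 -0.    ]
```

Request:
jog_arm(
  steps=[
    [0,0,0,0,15],
    [0,0,0,0,25],
    [0,0,0,0,36],
    [0,0,0,0,36],
    [0,0,-20,0,36],
    [0,0,-50,0,36],
    [0,0,-90,0,36],
    [0,0,-90,0,36],
  ],
)

```text
time: 21.27
tcp_pos: [565.9, -70.0, 149.6]
orientation: [[-0.239, 0.971, 0.014], [0.971, 0.239, -0.002], [-0.005, 0.013, -1.0]]
force: [1.6, -0.7, 0.4]
opening: 36.0
gripper_force: 0.0
```

```bash
python3 - <<'E'
from h import *
st(); a=snap("scene",2); st()
cv2.imwrite("pics/s6.png",a)
g=a[215:290,280:350].astype(int)
# wing: warm grey, not green; blob near expected projection of bar
lab=cv2.cvtColor(a,cv2.COLOR_BGR2LAB).astype(int); m=((lab[...,1]>128)&(lab[...,0]>60)&(lab[...,0]<150)).astype(np.uint8)
n,l,s,c=cv2.connectedComponentsWithStats(m[215:270,295:345]); print(s[1:][s[1:,4]>25],c[1:][s[1:,4]>25]+[295,215])
print(proj("scene",[[560,-71,79.5],[560,-71,64],[560-6,-71+26,64],[560+6,-71-26,64]]).round(0))
E
```

```text
t 21.27 tcp [565.89 -70.01 149.57] psi 13.85 q1 -8.2 q6 -22.1 F [ 1.64 -0.66  0.39] M [-0.035 -0.035  0.013] open 36.0 g 0.0 tilt [ 0.0143 -0.0016]
t 21.37 tcp [562.46 -69.59 144.17] psi 13.85 q1 -8.2 q6 -22.1 F [-0.23 -0.5  -0.26] M [-0.009  0.059 -0.031] open 35.9 g 0.0 tilt [ 0.0046 -0.0003]
[[  0   6  30  32 285]] [[311.2877193  239.43157895]]
[[314. 237.]
 [314. 242.]
 [322. 246.]
 [306. 239.]]
```

```bash
python3 -c "
from workcell import manip
print(manip.close_job())"
```

```text
the job is handed in; nothing more can be done
None
```

I fitted the T-bolt in the ear with its head turned crosswise, tightened the nut until the moment read about 0.2–0.25 N m (snug), let go, and handed the job in at about 21 s; no verdict came back.

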